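# Hang the rinsed jug on the draining stand

## Robot

A 6-joint arm with a two-finger parallel gripper is mounted at the origin on a cart in front of the work surface, level with it; the furniture and walls round the work are solid. World frame = base frame: x ahead of the robot, y to its left, z up, the work surface at z = 0. Lengths are in m, angles in rad, forces in N, time in s.
With the tool pointing down it reaches from about 0.35 to 0.775 m from the base axis. Payload 7.3 kg.
Tool frame: the origin (TCP) lies on the mounting face of the last link; the fingertips stand 178 mm ahead of it and the grasp point (between the pads) lies 159 mm ahead of it; z points along the fingers, y is the direction in which the jaws open and shut (so a half turn about z gives the same grasp; the last joint's range is limited). The gripper opens to 92 mm and grips with 3 to 60 N. Pads are 19 mm wide; open, the fingers measure 130 mm over their backs; the gripper's body (75 mm by 190 mm) begins 47 mm behind the grasp point.
Start: joints at [-1.364, 0.342, 1.524, -0, 1.275, -0.146], TCP at [0.181, -0.493, 0.405] pointing down, gripper open.
Joint ranges: [-2.53, 2.53], [-0.77, 2.02], [0.04, 2.7], [-1, 4.14], [0.28, 2.66], [-3.11, 3.11]. Speed limits (rad/s): [2.57, 2.57, 3.14, 3.14, 3.14, 3.14].

## Interface

Orientations are given as a rotation vector (axis times angle).
In Python, from plant import get_obs, eyes, ticket gives the robot as it stands. The module is installed in compiled form; this text tells all that it offers.
- The arm moves only by the tool play_rows, never from a script. Its argument "commands" is a list that holds one entry, the list of rows, each a list of 7 numbers: the turn, a rotation vector about the tool's x, y, z in degrees, then the shift along the tool's x, y, z in m, then the closure, from 0 (fully open) to 1 (shut). A call has exactly 10 rows; each row is the pose to reach, as a shift and turn from the pose commanded when the call began, along the tool's axes at that moment; what a row does not reach only later rows make up. A row lasts 1/10 s, in which the tool goes at most 50 mm and 8.59 degrees, less where a joint would pass 70% of its speed; a pose out of reach is approached as far as the arm can. A call with a gripper value outside its range is refused whole. The fingers move at their own pace and stop on an object; the grip force is fixed at half the most. Time passes only in rows, so rows that repeat a pose let the fingers close, or fill a call up. It gives the time, the measured TCP pose, the force and the opening at its end, in the units of the state.
- get_obs(): the state, without advancing time (a new reading comes with each control period).
- eyes.snapshot(name): name is "scene" or "side" or "wrist"; returns the picture (480x640x3 uint8, red, green, blue); there is no depth.
- eyes.get_calibration(name): a dict with "camera_matrix" (3x3 intrinsics, pixels), "T" (4x4, takes a point from camera to world coordinates); the wrist camera has in their place "T_tool_cam" (4x4, takes a point from camera to tool coordinates, whose origin is the TCP and whose axes are the flange's). Camera axes: x right, y down, z forward; pixel columns grow to the right and rows downward; lengths in m; the calibration is good to about 2 mm. The wrist camera is an equidistant fisheye: a pixel r from the principal point sees the ray r / f radians off the axis. A picture is of the moment at which its call begins: read the wrist's pose just before it. get_calibration takes no time and is no camera call.
- ticket.job_done(): hands the job in, once; it reports no verdict.
The state is a dict: "time": time; "qpos": joint angles; "joint_velocities": joint speeds; "tau": joint torques, N m; "ee_pos": TCP position; "tool_rot": TCP orientation; "contact_force": force on the tool from outside, world axes, zero at the start; "moment": the same for the moment, N m; "opening": finger opening in m.
Only numpy, scipy, OpenCV 4.12 (cv2) and the standard library are available. Lean on these libraries where they do the work, as an engineer would, in place of code of your own. Each camera call takes 0.05 s, during which the arm holds its last target.

## Task

Hang the rinsed steel jug by its handle on the hook of the draining stand, with its mouth sloping down so that it drains, and leave it hanging still on its own. The height of the hook's rod is set anew each time, so look or feel for the hook; do not tip over the glass bottle standing nearby.

Things in the scene. Friction and masses are not known exactly. Their poses are not given: they have to be found in the camera images.
- jug_center (a point): Centre of the plain steel jug (about 130 to 220 g): a straight cylinder 60 mm across (rolled rim 62), 100 mm high, standing mouth down, its flat closed base on top. Point on its axis, 50 mm above the rim; z runs from rim to base (up at the start), y to the handle. To grasp the body from above keep the fingers off the handle: use the +x and -x sides. Once hung it swings for about 2 s
- jug_handle (a point): Centre of the opening of the jug's handle, 43 mm from the jug's axis, 60 mm above the rim; axes as the jug's. The handle is a loop of 8 mm round bar in the y-z plane: two level bars 32 mm below and above this point, an upright bar at y = +16 mm (centre lines). The opening is 25 mm wide (y), 56 mm high (z); the hook goes through it along x, from either side
- jug: The whole jug; origin in the middle of its open mouth, in the plane of the rim, 50 mm from its centre; axes as the jug's centre
- stand: Draining stand, fixed: grey base plate 120 x 100 mm (x -95 to +25), 12 mm thick; steel tube 20 mm across with a 30 mm collar, top 126 mm up, and a rod in it that carries the hook. Origin on the tube's axis, on the bench; z up, the hook points along -x. The rod's height is set anew each time and not reported: the hook's level part is centred 150 to 230 mm above the bench; it is rigid
- hook_foot (a point): Point on the bench straight below the middle of the hook's level part, 50 mm from the tube's axis; axes as the stand's. The hook is 8 mm round steel bar at y = 0: level from the rod to 82 mm from the tube's axis, then it turns up, its end 100 mm from that axis and 22 mm higher (centre lines). The rod ends 20 mm above the level part
- bottle_center (a point): Clear glass bottle with a screw cap, 69 mm across, 129 mm high, standing on the bench; the point is on its axis, 65 mm above the bench

How it is judged:
At the end, for the whole second after the job is handed in: The middle of the handle opening is within 35 mm sideways of the hook and between the rod and the hook's end along it, more than 100 mm up; the rim is more than 20 mm up; the mouth slopes down at least 7 degrees below level; the jug moves slower than 0.15 m/s (x of jug_handle in the frame of stand between -0.105 and -0.005 m and y of jug_handle in the frame of stand between -0.035 and 0.035 m and height (world z) of jug_handle above 0.1 m and height (world z) of jug above 0.02 m and angle between jug_center's own z axis and vertical below 1.45 rad and linear speed of jug below 0.15 m/s); the robot touches nothing.
It fails at once if the glass bottle is tipped (angle between bottle_center's own z axis and vertical above 0.5 rad).
It also fails if it takes over 58 s, if anything falls off the work surface, if the arm or the gripper's body presses on something with over 40 N, if the wrist force passes 120 N, or if a joint passes its speed limit or range.

## Working session

There is one attempt and no reset: what is moved stays moved. The work goes in short steps, Python scripts to look and compute and a tool call to move; the robot and the scene stay as the last step left them, time stands still between calls to the robot, and variables do not carry over. Pictures are saved under pics/ and viewed, and the job is handed in when it is done.

Besides the shell and the picture viewer there is one more tool, called after ">>>" as name(argument=value, ...) on one line, values as JSON. play_rows: Moves the arm, as the interface text tells. Its arguments: {"type":"object","properties":{"commands":{"type":"array","items":{"type":"array","items":{"type":"array","items":{"type":"number"}}}}},"required":["commands"]}

```bash
mkdir -p pics; python3 - <<'E'
from plant import get_obs, eyes
import cv2, numpy as np
np.set_printoptions(precision=4,suppress=True)
print(get_obs())
for n in("scene","side","wrist"):
    cv2.imwrite(f"pics/{n}0.png",eyes.snapshot(n)[:,:,::-1]); print(n,eyes.get_calibration(n))
E
```

```text
{'time': 0.0, 'qpos': array([-1.364 ,  0.3427,  1.525 , -0.    ,  1.2754, -0.146 ]), 'joint_velocities': array([ 0.0021,  0.0004,  0.0002, -0.0016, -0.0002, -0.0014]), 'tau': array([ -0.0025, -43.1245, -24.4221,   0.0715,   0.0558,  -0.0001]), 'ee_pos': array([ 0.1814, -0.4925,  0.404 ]), 'tool_rot': array([-3.0913, -0.5511,  0.0001]), 'contact_force': array([-0.5551, -0.4028,  0.2488]), 'moment': array([ 0.0225, -0.0463, -0.0262]), 'opening': 0.09139690780112758}
scene {'camera_matrix': array([[478.3761,   0.    , 316.1877],
       [  0.    , 478.3761, 238.6341],
       [  0.    ,   0.    ,   1.    ]]), 'T': array([[ 0.5271, -0.3388,  0.7794, -0.1562],
       [-0.8495, -0.1856,  0.4939, -0.5837],
       [-0.0226, -0.9224, -0.3856,  0.3984],
       [ 0.    ,  0.    ,  0.    ,  1.    ]])}
side {'camera_matrix': array([[463.4582,   0.    , 320.745 ],
       [  0.    , 463.4582, 242.4165],
       [  0.    ,   0.    ,   1.    ]]), 'T': array([[-0.8776, -0.2651,  0.3994,  0.1605],
       [-0.479 ,  0.4523, -0.7523,  0.4707],
       [ 0.0188, -0.8516, -0.5239,  0.5243],
       [ 0.    ,  0.    ,  0.    ,  1.    ]])}
wrist {'camera_matrix': array([[371.6483,   0.    , 318.503 ],
       [  0.    , 371.6483, 239.7699],
       [  0.    ,   0.    ,   1.    ]]), 'T_tool_cam': array([[ 0.0001, -0.9553, -0.2956,  0.0799],
       [ 1.    ,  0.0001, -0.    ,  0.    ],
       [ 0.0001, -0.2956,  0.9553,  0.0193],
       [ 0.    ,  0.    ,  0.    ,  1.    ]])}
```

View pics/scene0.png

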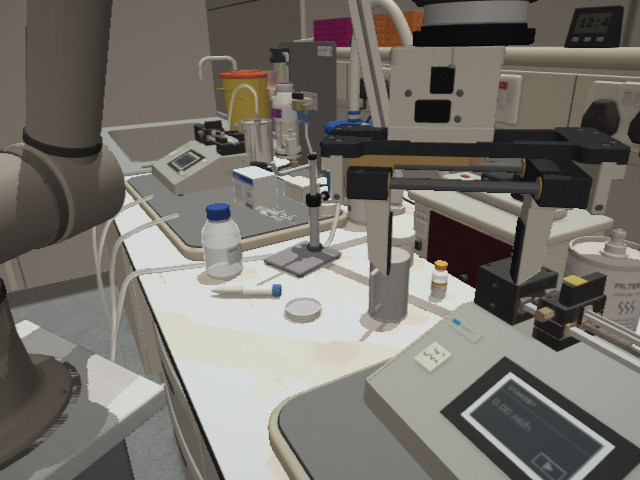

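View pics/side0.png

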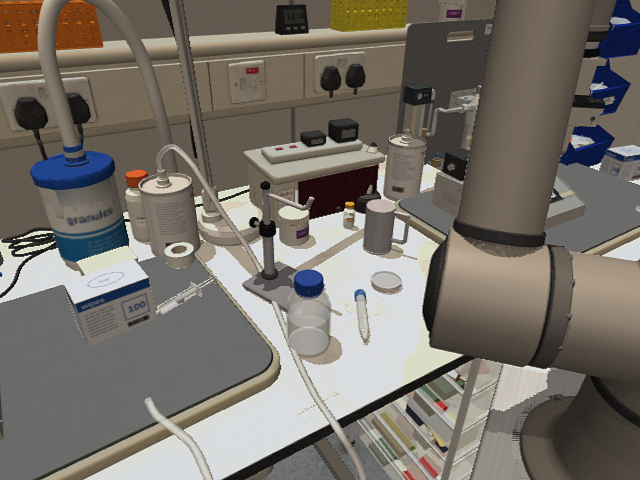

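View pics/wrist0.png

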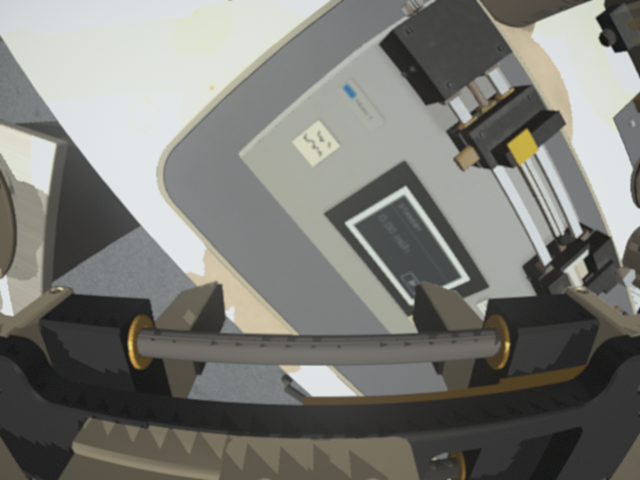

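The scene view shows the jug at about (388,285) with its handle on the left, the bottle at (222,240) and the stand rod at (314,215). In the side view the jug is at (380,225) with its handle to the right, the bottle at (309,315), and the hook runs from (267,190) to (312,203). I'll zoom in next.

```bash
python3 - <<'E'
import cv2
a=cv2.imread("pics/scene0.png");b=cv2.imread("pics/side0.png")
cv2.imwrite("pics/z1.png",cv2.resize(a[140:340,190:450],None,fx=3,fy=3,interpolation=cv2.INTER_CUBIC))
cv2.imwrite("pics/z2.png",cv2.resize(b[160:360,230:430],None,fx=3,fy=3,interpolation=cv2.INTER_CUBIC))
E
```

```text
(no output)
```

View pics/z1.png

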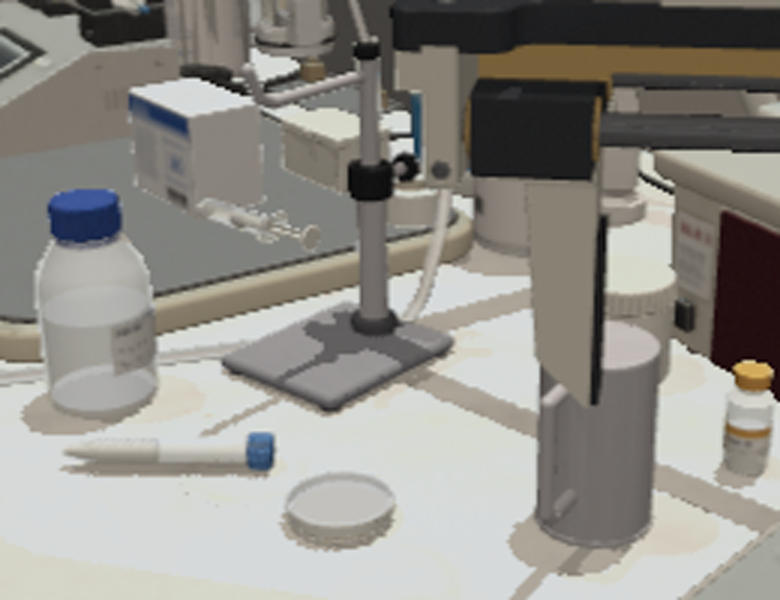

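View pics/z2.png

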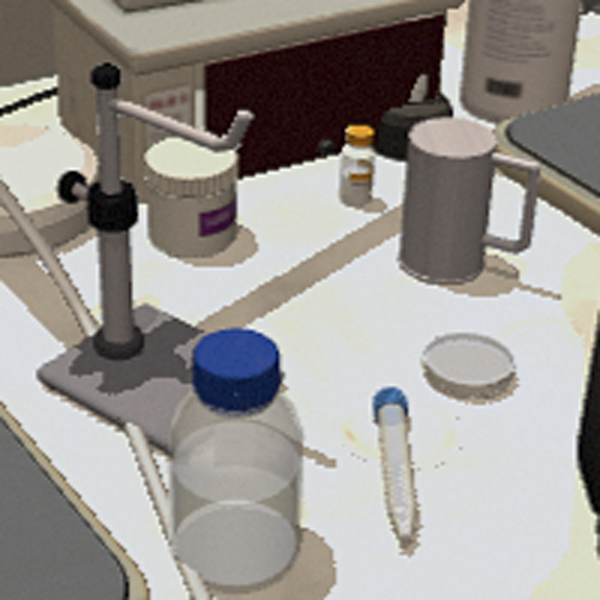

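```bash
cat > h.py <<'E'
from plant import get_obs, eyes
import numpy as np, cv2
from scipy.spatial.transform import Rotation as R
np.set_printoptions(precision=4,suppress=True)
C={n:eyes.get_calibration(n) for n in("scene","side")}
def ray(n,uv):
    c=C[n];d=np.linalg.inv(c["camera_matrix"])@[uv[0],uv[1],1.];T=c["T"]
    return T[:3,3],T[:3,:3]@d/np.linalg.norm(d)
def plane(n,uv,z):
    o,d=ray(n,uv);return o+d*(z-o[2])/d[2]
def tri(a,b):
    o1,d1=ray("scene",a);o2,d2=ray("side",b)
    s=np.linalg.lstsq(np.c_[d1,-d2],o2-o1,rcond=None)[0]
    p,q=o1+s[0]*d1,o2+s[1]*d2
    return (p+q)/2,np.linalg.norm(p-q)
E
python3 - <<'E'
from h import *
A=lambda u,v:(u/3+190,v/3+140)
B=lambda u,v:(u/3+230,v/3+160)
P=dict(tip=((249,70),(246,116)),bend=((262,100),(222,145)),hookrod=((368,77),(108,104)),rodtop=((367,47),(105,75)),collar=((370,180),(112,206)),foot=((376,322),(119,343)),
jugtop=((605,345),(452,139)),jugbot=((597,520),(445,265)),htop=((548,392),(531,165)),hbot=((545,525),(522,245)),cap=((85,205),(238,348)))
for k,(a,b) in P.items(): print(k,*tri(A(*a),B(*b)))
print("jugtop side",plane("side",B(452,139),.1),"scene",plane("scene",A(605,345),.1))
print("cap",plane("side",B(238,345),.129),plane("scene",A(85,203),.129))
print("foot",plane("side",B(119,343),.016),plane("scene",A(376,322),.016))
for n,f,pts in(("side",B,[(37,375),(150,307)]),("scene",A,[(223,355),(330,405),(453,342)])):
    for p in pts: print("corner",n,plane(n,f(*p),.012))
E
```

```text
tip [ 0.4796 -0.0975  0.2044] 0.0019528421262964405
bend [ 0.4929 -0.0957  0.1841] 0.0009086812862365474
hookrod [ 0.5784 -0.1139  0.18  ] 0.0019742431844604787
rodtop [ 0.5791 -0.1132  0.1983] 0.0024984232317897498
collar [ 0.5786 -0.1134  0.1133] 0.001395695742909902
foot [ 0.5793 -0.1143  0.0138] 0.002578957004255517
jugtop [ 0.4505 -0.3309  0.0965] 0.003575048451377648
jugbot [ 0.4473 -0.3314 -0.0032] 0.004933016963844557
htop [ 0.3928 -0.3271  0.0944] 0.004229764189749275
hbot [ 0.3909 -0.3301  0.0275] 0.0028282028024566655
cap [ 0.4319 -0.0084  0.1261] 0.002819138889546635
jugtop side [ 0.4463 -0.3211  0.1   ] scene [ 0.4473 -0.333   0.1   ]
cap [ 0.4327 -0.0088  0.129 ] [ 0.4253 -0.0138  0.129 ]
foot [ 0.576  -0.1104  0.016 ] [ 0.5778 -0.1161  0.016 ]
corner side [ 0.6035 -0.0622  0.012 ]
corner side [ 0.5844 -0.1588  0.012 ]
corner scene [ 0.4937 -0.0531  0.012 ]
corner scene [ 0.4687 -0.1519  0.012 ]
corner scene [ 0.5823 -0.1719  0.012 ]
```

```bash
cat >> h.py <<'E'
def downR(yaw_y):  # tool z down, tool y at angle yaw_y (deg)
    a=np.radians(yaw_y);y=np.array([np.cos(a),np.sin(a),0]);z=np.array([0,0,-1.])
    return R.from_matrix(np.c_[np.cross(y,z),y,z])
def rel(Rt,pt,ob=None):
    ob=ob or get_obs();R0=R.from_rotvec(ob["tool_rot"])
    return np.degrees((R0.inv()*Rt).as_rotvec()),R0.inv().apply(np.array(pt)-ob["ee_pos"])
E
python3 - <<'E'
from h import *
A=lambda u,v:(u/3+190,v/3+140)
B=lambda u,v:(u/3+230,v/3+160)
print("vial",plane("scene",A(745,470),0),plane("side",B(355,203),0))
print("box corner top",tri(A(660,155),B(130,50)), "box low", plane("scene",A(707,345),0.0),plane("side",B(440,130),0))
print("screw",tri(A(405,167),B(72,185)))
print("pot",plane("side",B(195,250),0))
print(rel(downR(10),[.3,-.42,.42]))
print(rel(downR(90),[.447,-.328,.38]))
E
```

```text
vial [ 0.5348 -0.3823  0.    ] [ 0.5366 -0.3704  0.    ]
box corner top (array([ 0.6703, -0.2727,  0.1301]), np.float64(0.0037508436148782436)) box low [ 0.6818 -0.3072  0.    ] [ 0.5287 -0.518   0.    ]
screw (array([ 0.6118, -0.1199,  0.1142]), np.float64(3.8457275633392014e-05))
pot [ 0.6061 -0.2509  0.    ]
(array([ -0.0491,  -0.0528, -79.7842]), array([ 0.1364, -0.0271, -0.0157]))
(array([  -0.0048,   -0.094 , -159.7842]), array([ 0.3061, -0.0626,  0.0243]))
```

>>> play_rows(commands=[[[0,0,-8,0.01,0,-0.005,0],[0,0,-16,0.025,-0.005,-0.01,0],[0,0,-24,0.04,-0.008,-0.015,0],[0,0,-32,0.055,-0.01,-0.016,0],[0,0,-40,0.07,-0.015,-0.016,0],[0,0,-48,0.085,-0.018,-0.016,0],[0,0,-56,0.1,-0.02,-0.016,0],[0,0,-64,0.115,-0.022,-0.016,0],[0,0,-72,0.127,-0.025,-0.016,0],[0,0,-80,0.136,-0.027,-0.016,0]]])

```text
time: 1.15
ee_pos: [0.3004, -0.4198, 0.4204]
tool_rot: [-2.007, -2.416, -0.001]
contact_force: [-0.2, -0.8, -0.2]
opening: 0.0919
```

```bash
python3 - <<'E'
from h import *
o=get_obs();print(o["qpos"],o["ee_pos"],o["time"])
print(rel(downR(90),[.447,-.328,.38]))
E
```

```text
[-1.0983  0.3138  1.5208  0.0001  1.3077 -1.283 ] [ 0.3004 -0.4198  0.4204] 1.15
(array([  0.0229,  -0.036 , -79.4218]), array([0.0633, 0.161 , 0.0405]))
```

>>> play_rows(commands=[[[0,0,-8,0.005,0.015,0,0],[0,0,-16,0.012,0.03,0,0],[0,0,-24,0.02,0.048,0.005,0],[0,0,-32,0.027,0.065,0.01,0],[0,0,-40,0.033,0.082,0.015,0],[0,0,-48,0.04,0.1,0.02,0],[0,0,-56,0.047,0.117,0.025,0],[0,0,-64,0.053,0.135,0.03,0],[0,0,-72,0.06,0.15,0.035,0],[0,0,-79.4,0.063,0.161,0.04,0]]])

```text
time: 2.15
ee_pos: [0.4478, -0.3289, 0.3802]
tool_rot: [-0.0, -3.141, -0.001]
contact_force: [-0.4, -0.1, 0.3]
opening: 0.0915
```

```bash
python3 - <<'E'
from h import *
o=get_obs();print(o["qpos"],o["ee_pos"],o["tool_rot"],o["time"])
w=eyes.snapshot("wrist")[:,:,::-1];s=eyes.snapshot("side")[:,:,::-1];c=eyes.snapshot("scene")[:,:,::-1]
cv2.imwrite("pics/w1.png",w)
cv2.imwrite("pics/s1.png",cv2.resize(s[160:360,230:430],None,fx=3,fy=3,interpolation=cv2.INTER_CUBIC))
cv2.imwrite("pics/c1.png",cv2.resize(c[200:350,300:500],None,fx=4,fy=4,interpolation=cv2.INTER_CUBIC))
E
```

```text
[-0.7716  0.4181  1.4776  0.0002  1.2467 -2.3421] [ 0.4478 -0.3289  0.3802] [-0.0005 -3.1411 -0.0011] 2.15
```

View pics/w1.png

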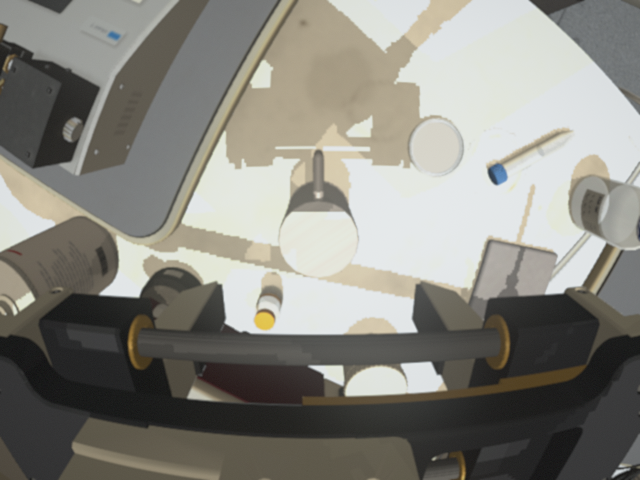

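View pics/s1.png

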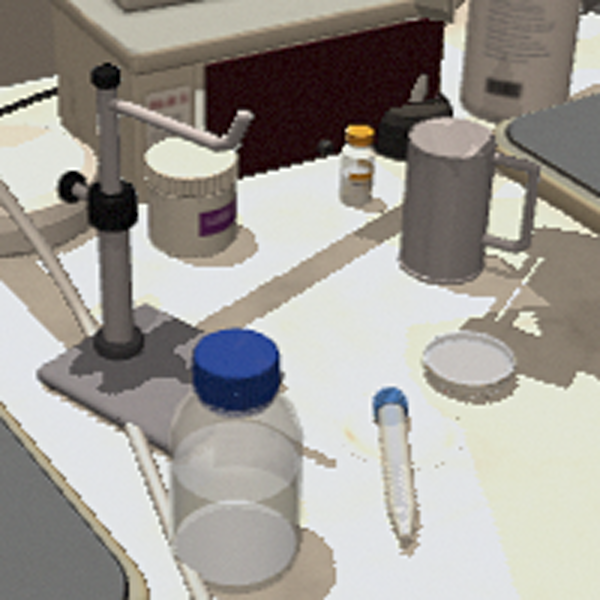

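View pics/c1.png

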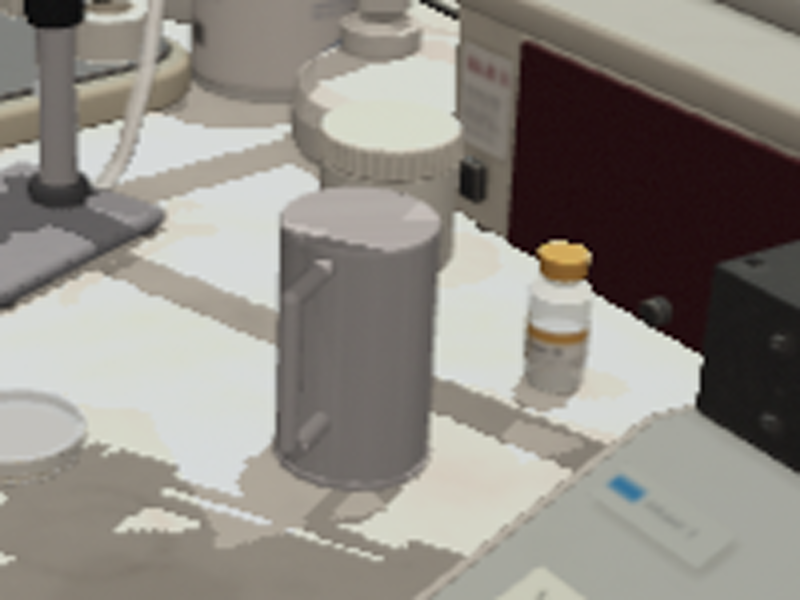

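```bash
cat >> h.py <<'E'
W=eyes.get_calibration("wrist")
def wplane(uv,z,ob):
    K=W["camera_matrix"];x=(uv[0]-K[0,2]);y=(uv[1]-K[1,2]);r=np.hypot(x,y);t=r/K[0,0]
    d=np.array([x/r*np.sin(t),y/r*np.sin(t),np.cos(t)]) if r>0 else np.array([0,0,1.])
    T=W["T_tool_cam"];R0=R.from_rotvec(ob["tool_rot"])
    o=R0.apply(T[:3,3])+ob["ee_pos"];d=R0.apply(T[:3,:3]@d);return o+d*(z-o[2])/d[2]
E
python3 - <<'E'
from h import *
o=get_obs()
for p in((279,241),(358,241),(318.5,277),(318.5,205)):print(wplane(p,.1,o))
print("handle", wplane((319,150),.1,o),wplane((318,190),.1,o))
B=lambda u,v:(u/3+230,v/3+160)
print(plane("scene",(361/4+300,219/4+200),.1),plane("side",B(451,140),.1),tri((361/4+300,219/4+200),B(451,140)))
E
```

```text
[ 0.4478 -0.3585  0.1   ]
[ 0.4483 -0.3002  0.1   ]
[ 0.4767 -0.3296  0.1   ]
[ 0.421  -0.3291  0.1   ]
handle [ 0.3817 -0.3284  0.1   ] [ 0.4101 -0.3294  0.1   ]
[ 0.4471 -0.3308  0.1   ] [ 0.4463 -0.3194  0.1   ] (array([ 0.4504, -0.3287,  0.0966]), np.float64(0.0033467649781630917))
```

The wrist view puts the jug's base ellipse at (318,241), so its centre is (0.448, -0.329), directly under the tool. The handle lies along tool x. Descending to grasp.

>>> play_rows(commands=[[[0,0,0,0,0,0.02,0],[0,0,0,0,0,0.05,0],[0,0,0,0,0,0.08,0],[0,0,0,0,0,0.11,0],[0,0,0,0,0,0.13,0],[0,0,0,0,0,0.141,0],[0,0,0,0,0,0.141,0],[0,0,0,0,0,0.141,1],[0,0,0,0,0,0.141,1],[0,0,0,0,0,0.141,1]]])

```text
time: 3.3
ee_pos: [0.4472, -0.33, 0.2408]
tool_rot: [0.011, 3.14, -0.002]
contact_force: [-0.4, 1.2, 0.5]
opening: 0.0722
```

>>> play_rows(commands=[[[0,0,0,0,0,0,1],[0,0,0,0,0,0,1],[0,0,0,0,0,-0.01,1],[0,0,0,0,0,-0.03,1],[0,0,0,0,0,-0.06,1],[0,0,0,0,0,-0.09,1],[0,0,0,0,0,-0.12,1],[0,0,0,0,0,-0.145,1],[0,0,0,0,0,-0.16,1],[0,0,0,0,0,-0.16,1]]])

```text
time: 4.3
ee_pos: [0.4471, -0.3298, 0.4026]
tool_rot: [0.01, 3.138, -0.006]
contact_force: [0.3, -0.1, -1.8]
opening: 0.058
```

```bash
cat >> h.py <<'E'
SY=-11.;T0=np.array([.578,-.114])
def stand(x,y):
    a=np.radians(SY);return T0+x*np.array([np.cos(a),np.sin(a)])+y*np.array([-np.sin(a),np.cos(a)])
E
python3 - <<'E'
from h import *
o=get_obs();print(o["qpos"])
p=stand(-.16,-.043);print(p)
print(rel(downR(40),[.435,-.23,.4]));print(rel(downR(-11),[*p,.4]))
E
```

```text
[-0.7735  0.3985  1.4442 -0.0001  1.2937 -2.3376]
[ 0.4127 -0.1257]
(array([-0.1055,  0.2889, 49.6173]), array([0.0128, 0.0997, 0.0022]))
(array([  0.0323,   0.3385, 100.6172]), array([0.0357, 0.2039, 0.0017]))
```

>>> play_rows(commands=[[[0,0.1,4,0.001,0.01,0,1],[0,0.2,10,0.003,0.02,0,1],[0,0.2,16,0.005,0.035,0,1],[0,0.2,22,0.007,0.05,0,1],[0,0.2,28,0.009,0.065,0,1],[0,0.2,34,0.012,0.08,0,1],[0,0.2,40,0.014,0.09,0,1],[0,0.3,46,0.016,0.1,0,1],[0,0.3,52,0.018,0.11,0,1],[0,0.3,58,0.02,0.12,0,1]]])

```text
time: 5.3
ee_pos: [0.4274, -0.209, 0.3988]
tool_rot: [-1.535, -2.733, -0.0]
contact_force: [0.2, -0.6, -2.0]
opening: 0.0585
```

```bash
python3 - <<'E'
from h import *
o=get_obs();print(o["qpos"])
p=stand(-.16,-.043);print(p)
print(rel(downR(-11),[*p,.4]))
E
```

```text
[-0.6159  0.2591  1.6602 -0.0006  1.2291 -1.1632]
[ 0.4127 -0.1257]
(array([-0.3063, -0.2656, 42.3641]), array([ 0.0788,  0.0308, -0.0008]))
```

>>> play_rows(commands=[[[0,0,6,0.008,0.004,0,1],[0,0,12,0.02,0.008,0,1],[0,0,18,0.033,0.012,0,1],[0,0,24,0.045,0.017,0,1],[0,0,30,0.056,0.022,0,1],[-0.1,-0.1,36,0.067,0.026,0,1],[-0.2,-0.2,40,0.074,0.029,0,1],[-0.3,-0.3,42.3,0.079,0.031,0,1],[-0.3,-0.3,42.3,0.079,0.031,0,1],[-0.3,-0.3,42.3,0.079,0.031,0,1]]])

```text
time: 6.3
ee_pos: [0.4127, -0.1261, 0.3995]
tool_rot: [2.416, 2.006, -0.001]
contact_force: [0.3, 0.0, -1.9]
opening: 0.0583
```

```bash
python3 - <<'E'
from h import *
o=get_obs();print(o["qpos"],o["ee_pos"],o["tool_rot"],o["time"])
for n in("scene","side","wrist"):
    cv2.imwrite(f"pics/{n}2.png",eyes.snapshot(n)[:,:,::-1])
E
```

```text
[-0.4743  0.1748  1.7694 -0.001   1.1961 -0.2888] [ 0.4127 -0.1261  0.3995] [ 2.416   2.0057 -0.0006] 6.3
```

View pics/scene2.png

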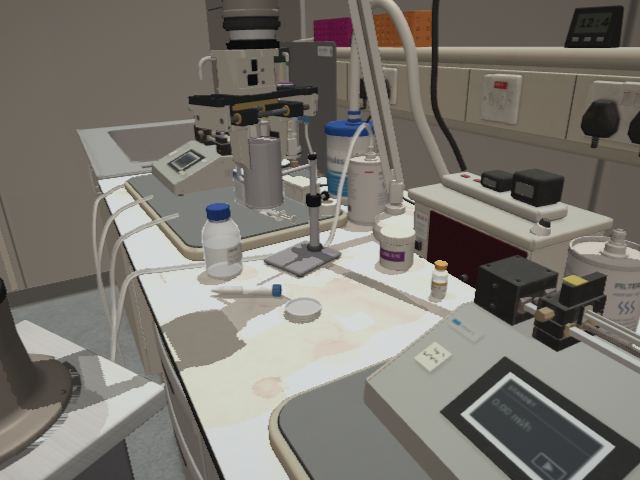

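View pics/side2.png

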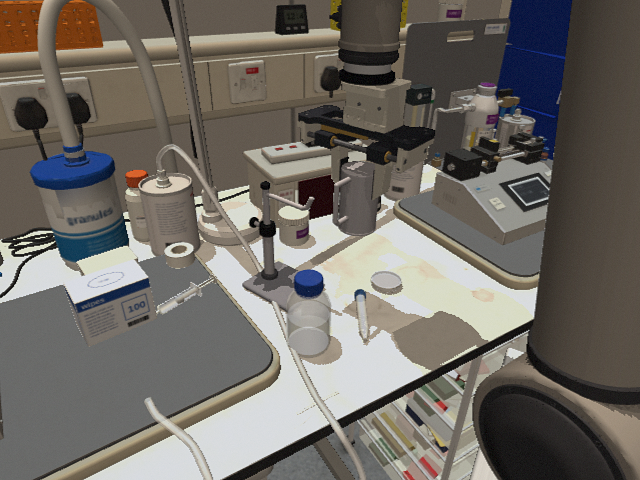

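View pics/wrist2.png

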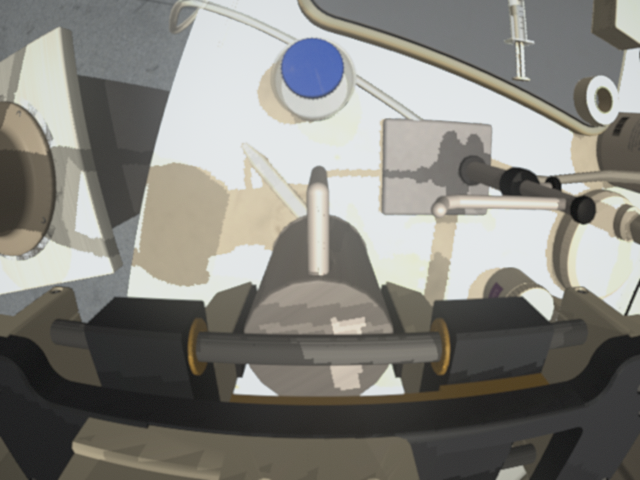

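The wrist view shows the jug's handle bar at u≈318, v 185–272. The hook's tip is at about (440,207), its level part runs right to the rod at (580,208), and the plate spans (385,119) to (492,214). The bottle cap is at (312,68).

```bash
python3 - <<'E'
from h import *
o=get_obs();o["ee_pos"]
for k,p,z in[("tip",(440,207),.206),("lvl",(470,204.5),.182),("lvl2",(555,203),.182),("rodtop",(582,209),.202),("collar",(514,181),.126),("foot",(472,170),.016),("pl TL",(385,119),.012),("pl TR",(492,125),.012),("pl BL",(384,214),.012),("hand upr",(318,185),.251),("hand in",(318,272),.251),("cap",(312,68),.129)]:
    q=wplane(p,z,o);print(k,q, "stand", R.from_euler('z',-SY,degrees=True).apply(q-[*T0,0]))
cv2.imwrite("pics/w2z.png",cv2.resize(cv2.imread("pics/wrist2.png")[110:290,270:610],None,fx=2.3,fy=2.3,interpolation=cv2.INTER_CUBIC))
a=cv2.imread("pics/scene2.png");b=cv2.imread("pics/side2.png")
cv2.imwrite("pics/c2z.png",cv2.resize(a[100:280,200:380],None,fx=3.3,fy=3.3,interpolation=cv2.INTER_CUBIC))
cv2.imwrite("pics/s2z.png",cv2.resize(b[130:280,230:400],None,fx=4,fy=4,interpolation=cv2.INTER_CUBIC))
E
```

```text
tip [ 0.48   -0.0954  0.206 ] stand [-0.0997 -0.0005  0.206 ]
lvl [ 0.5059 -0.1036  0.182 ] stand [-0.0727 -0.0036  0.182 ]
lvl2 [ 0.567  -0.1121  0.182 ] stand [-0.0111 -0.0003  0.182 ]
rodtop [ 0.5742 -0.1124  0.202 ] stand [-0.0041  0.0008  0.202 ]
collar [ 0.5673 -0.1071  0.126 ] stand [-0.0118  0.0047  0.126 ]
foot [ 0.5777 -0.1141  0.016 ] stand [-0.0003 -0.0002  0.016 ]
pl TL [ 0.4941 -0.0501  0.012 ] stand [-0.0946  0.0467  0.012 ]
pl TR [ 0.609  -0.0701  0.012 ] stand [0.0221 0.049  0.012 ]
pl BL [ 0.478  -0.1456  0.012 ] stand [-0.0921 -0.0501  0.012 ]
hand upr [ 0.4236 -0.0674  0.251 ] stand [-0.1604  0.0163  0.251 ]
hand in [ 0.4175 -0.0996  0.251 ] stand [-0.1602 -0.0165  0.251 ]
cap [ 0.431  -0.0069  0.129 ] stand [-0.1647  0.0771  0.129 ]
```

View pics/w2z.png

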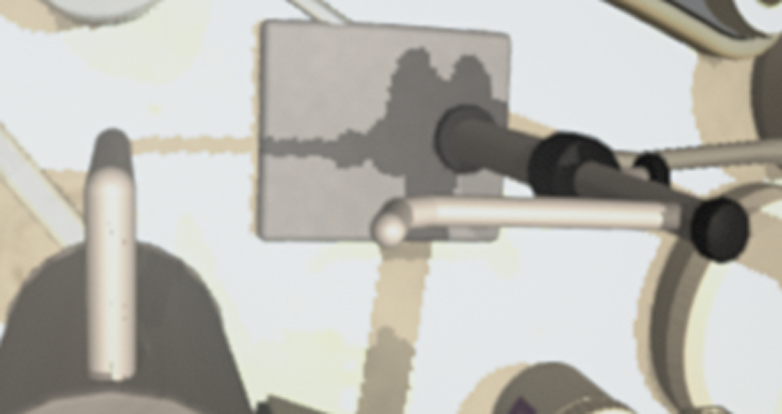

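View pics/c2z.png

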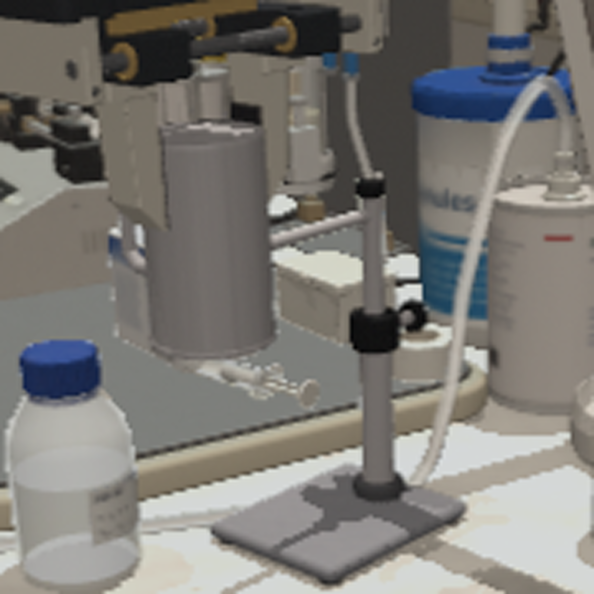

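View pics/s2z.png

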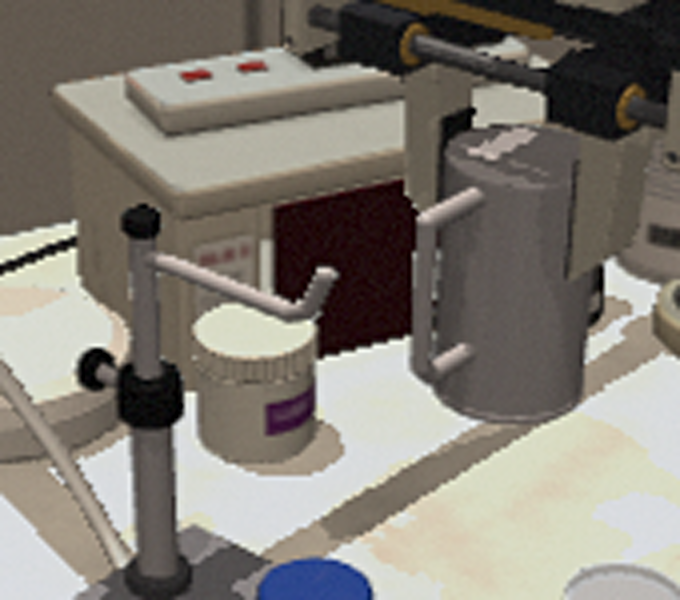

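>>> play_rows(commands=[[[0,0,0,0,0,0.01,1],[0,0,0,0,0,0.02,1],[0,0,0,0,0,0.025,1],[0,0,0,0,0.005,0.025,1],[0,0,0,0,0.015,0.025,1],[0,0,0,0,0.025,0.025,1],[0,0,0,0,0.035,0.025,1],[0,0,0,0,0.042,0.025,1],[0,0,0,0,0.045,0.025,1],[0,0,0,0,0.045,0.025,1]]])

```text
time: 7.45
ee_pos: [0.4574, -0.1346, 0.3749]
tool_rot: [2.417, 2.004, -0.0]
contact_force: [-1.0, -0.7, -0.8]
opening: 0.0585
```

```bash
python3 - <<'E'
from h import *
b=eyes.snapshot("side")[:,:,::-1];w=eyes.snapshot("wrist")[:,:,::-1]
cv2.imwrite("pics/s3z.png",cv2.resize(b[130:280,230:400],None,fx=4,fy=4,interpolation=cv2.INTER_CUBIC))
cv2.imwrite("pics/w3z.png",cv2.resize(w[110:290,270:610],None,fx=2.3,fy=2.3,interpolation=cv2.INTER_CUBIC))
E
```

```text
(no output)
```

View pics/s3z.png

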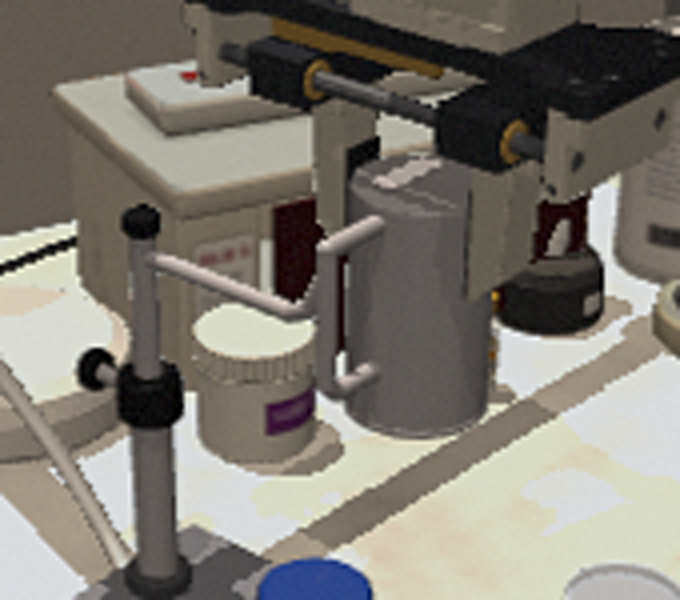

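View pics/w3z.png

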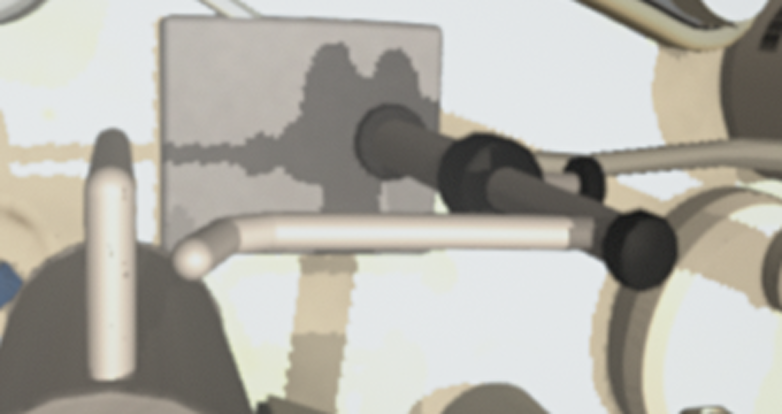

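>>> play_rows(commands=[[[0,0,0,0,0.005,0,1],[0,0,0,0,0.012,0,1],[0,0,0,0,0.02,0,1],[0,0,0,0,0.028,0,1],[0,0,0,0,0.036,0,1],[0,0,0,0,0.044,0,1],[0,0,0,0,0.052,0,1],[0,0,0,0,0.058,0,1],[0,0,0,0,0.062,0,1],[0,0,0,0,0.062,0,1]]])

```text
time: 8.55
ee_pos: [0.5184, -0.1461, 0.375]
tool_rot: [2.417, 2.004, 0.0]
contact_force: [0.3, -0.1, -1.0]
opening: 0.0578
```

```bash
python3 - <<'E'
from h import *
print(get_obs()["qpos"])
b=eyes.snapshot("side")[:,:,::-1];w=eyes.snapshot("wrist")[:,:,::-1]
cv2.imwrite("pics/s4z.png",cv2.resize(b[130:280,230:400],None,fx=4,fy=4,interpolation=cv2.INTER_CUBIC))
cv2.imwrite("pics/w4z.png",cv2.resize(w[110:290,270:610],None,fx=2.3,fy=2.3,interpolation=cv2.INTER_CUBIC))
E
```

```text
[-0.4168  0.3915  1.5347 -0.001   1.2133 -0.23  ]
```

View pics/s4z.png

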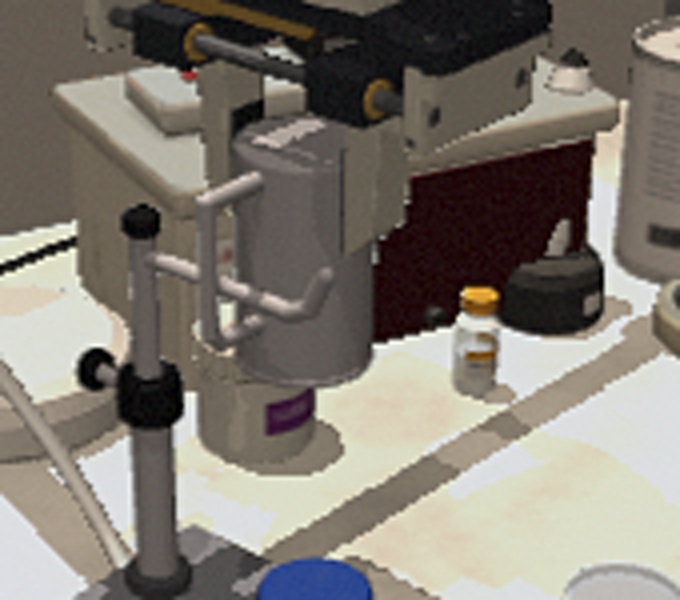

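View pics/w4z.png

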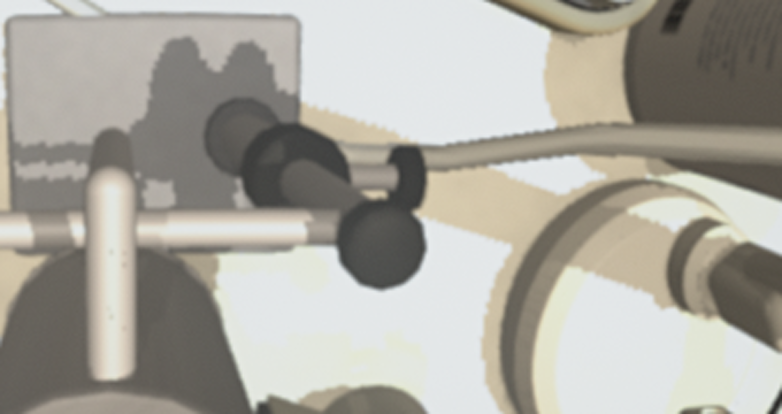

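```bash
python3 - <<'E'
from h import *
h0=np.array([.043,0,.193]);h1=np.array([.047,0,.162])
for k in range(1,11):
    for_=k/10;th=45*for_;h=h0+(h1-h0)*for_
    p=h0-R.from_euler('y',th,degrees=True).apply(h); print(th,p)
E
```

```text
4.5 [-0.0152  0.      0.0071]
9.0 [-0.0295  0.      0.0154]
13.5 [-0.0429  0.      0.0247]
18.0 [-0.0552  0.      0.035 ]
22.5 [-0.0665  0.      0.0462]
27.0 [-0.0766  0.      0.0582]
31.499999999999996 [-0.0856  0.      0.0709]
36.0 [-0.0932  0.      0.0841]
40.5 [-0.0997  0.      0.0977]
45.0 [-0.1048  0.      0.1117]
```

>>> play_rows(commands=[[[0,0,0,0,-0.005,0,1],[0,0,0,0,-0.01,0,1],[0,0,0,0,-0.015,0,1],[0,4.5,0,-0.015,-0.015,0.007,1],[0,9,0,-0.03,-0.015,0.015,1],[0,13.5,0,-0.043,-0.015,0.025,1],[0,18,0,-0.055,-0.015,0.035,1],[0,22.5,0,-0.066,-0.015,0.046,1],[0,22.5,0,-0.066,-0.015,0.046,1],[0,22.5,0,-0.066,-0.015,0.046,1]]])

```text
time: 9.65
ee_pos: [0.4908, -0.2083, 0.3294]
tool_rot: [-2.204, -1.826, -0.436]
contact_force: [0.1, 0.6, -1.6]
opening: 0.0587
```

```bash
python3 - <<'E'
from h import *
o=get_obs();print(o["qpos"],o["contact_force"])
R0=R.from_rotvec(o["tool_rot"]);print(R0.as_matrix())
h0=np.array([.045,0,.1775]);h1=np.array([.047,0,.162])
for k in range(1,9):
    f=k/8;th=22.5*f;h=h0+(h1-h0)*f
    print(th,h0-R.from_euler('y',th,degrees=True).apply(h))
b=eyes.snapshot("side")[:,:,::-1]
cv2.imwrite("pics/s5z.png",cv2.resize(b[100:280,230:430],None,fx=3.5,fy=3.2,interpolation=cv2.INTER_CUBIC))
E
```

```text
[-0.6368  0.4635  1.5879  0.3652  1.2844 -0.5882] [ 0.1482  0.6475 -1.6489]
[[ 0.1718  0.9825  0.0721]
 [ 0.909  -0.1864  0.3728]
 [ 0.3797  0.0015 -0.9251]]
2.8125 [-0.0088  0.      0.0044]
5.625 [-0.0173  0.      0.0092]
8.4375 [-0.0254  0.      0.0144]
11.25 [-0.0332  0.      0.02  ]
14.0625 [-0.0406  0.      0.026 ]
16.875 [-0.0476  0.      0.0323]
19.6875 [-0.0542  0.      0.0389]
22.5 [-0.0604  0.      0.0458]
```

View pics/s5z.png

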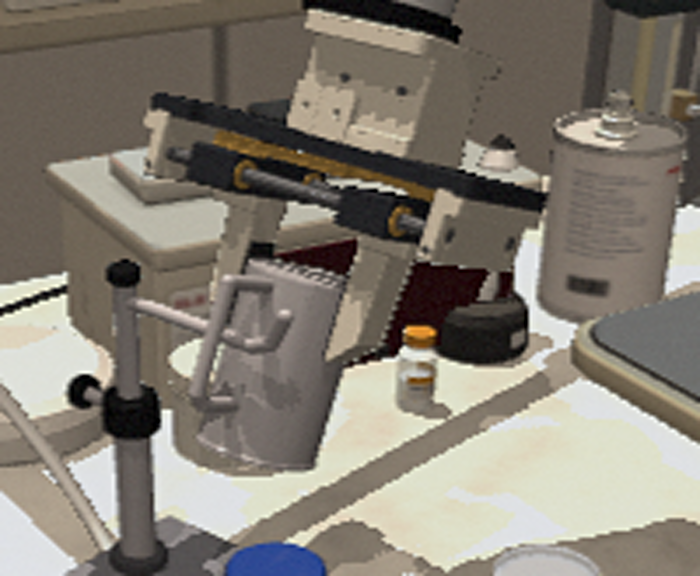

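>>> play_rows(commands=[[[0,2.8,0,-0.009,0,0.0045,1],[0,5.6,0,-0.017,0,0.009,1],[0,8.4,0,-0.025,0,0.0145,1],[0,11.2,0,-0.033,0,0.02,1],[0,14,0,-0.0405,0,0.026,1],[0,16.8,0,-0.0475,0,0.032,1],[0,19.6,0,-0.054,0,0.039,1],[0,22.5,0,-0.06,0,0.046,1],[0,22.5,0,-0.06,0,0.046,1],[0,22.5,0,-0.06,0,0.046,1]]])

```text
time: 10.7
ee_pos: [0.4845, -0.245, 0.2645]
tool_rot: [-1.944, -1.615, -0.803]
contact_force: [0.8, 1.1, -2.1]
opening: 0.0584
```

```bash
python3 - <<'E'
from h import *
o=get_obs();print(o["qpos"],o["contact_force"])
R0=R.from_rotvec(o["tool_rot"]);print(R0.as_matrix(), R0.inv().apply([0,0,-.004]))
b=eyes.snapshot("side")[:,:,::-1]
cv2.imwrite("pics/s6z.png",cv2.resize(b[100:280,230:430],None,fx=3.5,fy=3.2,interpolation=cv2.INTER_CUBIC))
c=eyes.snapshot("scene")[:,:,::-1]
cv2.imwrite("pics/c6z.png",cv2.resize(c[100:280,200:420],None,fx=3.3,fy=3.3,interpolation=cv2.INTER_CUBIC))
E
```

```text
[-0.7655  0.6327  1.5897  0.6369  1.4457 -0.838 ] [ 0.8397  1.1399 -2.1383]
[[ 0.1294  0.9828  0.1315]
 [ 0.698  -0.1845  0.6919]
 [ 0.7043  0.0023 -0.7099]] [-0.0028 -0.      0.0028]
```

View pics/s6z.png

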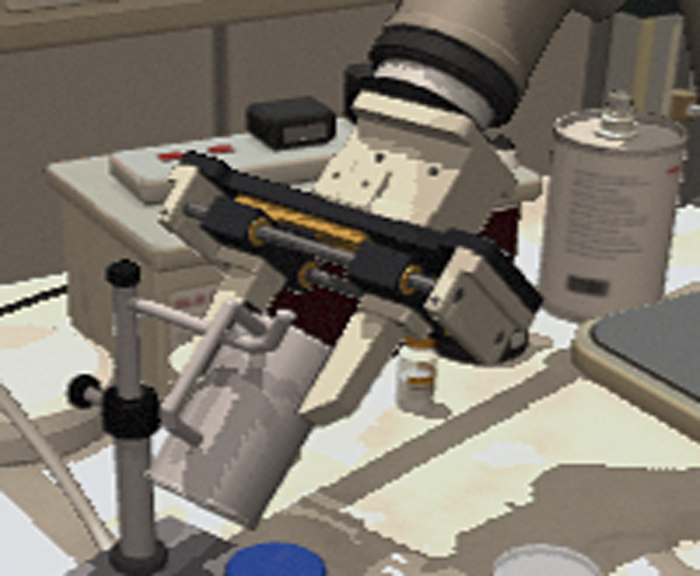

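View pics/c6z.png

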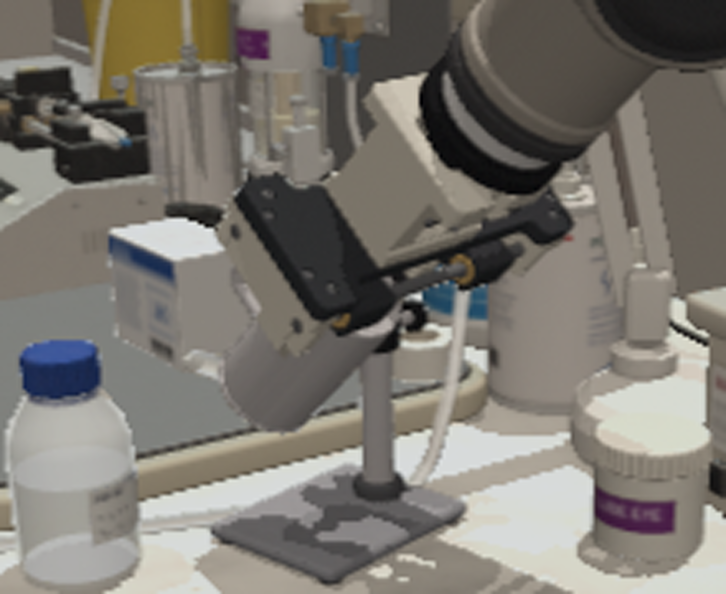

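>>> play_rows(commands=[[[0,0,0,-0.0005,0,0.0005,1],[0,0,0,-0.001,0,0.001,1],[0,0,0,-0.0015,0,0.0015,1],[0,0,0,-0.002,0,0.002,1],[0,0,0,-0.0025,0,0.0025,1],[0,0,0,-0.003,0,0.003,1],[0,0,0,-0.0035,0,0.0035,1],[0,0,0,-0.004,0,0.004,1],[0,0,0,-0.004,0,0.004,1],[0,0,0,-0.004,0,0.004,1]]])

```text
time: 11.8
ee_pos: [0.4842, -0.2454, 0.2583]
tool_rot: [-1.943, -1.612, -0.805]
contact_force: [-0.1, 0.6, -0.0]
opening: 0.0584
```

>>> play_rows(commands=[[[0,0,0,-0.0003,0,0.0003,1],[0,0,0,-0.0006,0,0.0006,1],[0,0,0,-0.0009,0,0.0009,1],[0,0,0,-0.0012,0,0.0012,1],[0,0,0,-0.0015,0,0.0015,1],[0,0,0,-0.0015,0,0.0015,1],[0,0,0,-0.0015,0,0.0015,1],[0,0,0,-0.0015,0,0.0015,1],[0,0,0,-0.0015,0,0.0015,1],[0,0,0,-0.0015,0,0.0015,1]]])

```text
time: 12.8
ee_pos: [0.4843, -0.2451, 0.2571]
tool_rot: [-1.942, -1.612, -0.808]
contact_force: [-0.7, 2.2, 9.1]
opening: 0.058
```

```bash
python3 - <<'E'
from h import *
print(get_obs()["contact_force"])
b=eyes.snapshot("side")[:,:,::-1]
cv2.imwrite("pics/s7z.png",cv2.resize(b[160:260,260:360],None,fx=6,fy=6,interpolation=cv2.INTER_CUBIC))
print(get_obs()["contact_force"])
E
```

```text
[-0.7183  2.2014  9.0805]
[-1.0455  1.5525  8.231 ]
```

View pics/s7z.png

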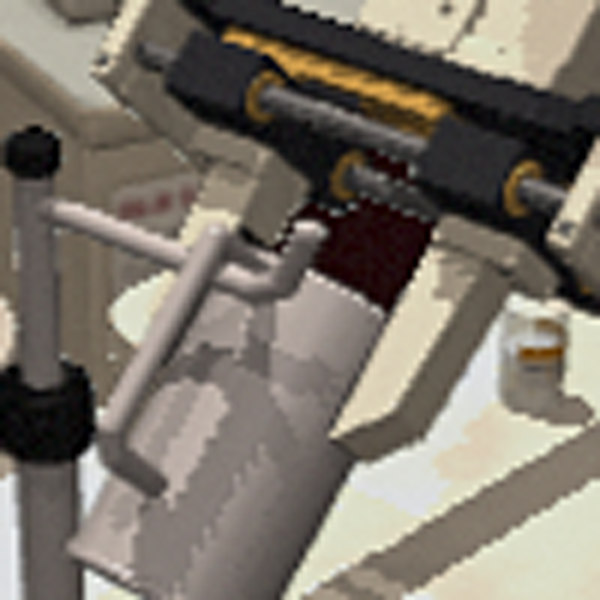

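Contact is confirmed: about 10 N upward, with the handle's top corner on the hook. I'll ease off slightly and open partway.

>>> play_rows(commands=[[[0,0,0,0.0005,0,-0.0005,1],[0,0,0,0.0005,0,-0.0005,1],[0,0,0,0.0005,0,-0.0005,0.34],[0,0,0,0.0005,0,-0.0005,0.32],[0,0,0,0.0005,0,-0.0005,0.3],[0,0,0,0.0005,0,-0.0005,0.26],[0,0,0,0.0005,0,-0.0005,0.22],[0,0,0,0.0005,0,-0.0005,0.17],[0,0,0,0.0005,0,-0.0005,0.17],[0,0,0,0.0005,0,-0.0005,0.17]]])

```text
time: 13.85
ee_pos: [0.4842, -0.2455, 0.2568]
tool_rot: [-1.943, -1.612, -0.805]
contact_force: [-0.7, -0.1, 0.4]
opening: 0.0761
```

```bash
python3 - <<'E'
from h import *
print(get_obs()["contact_force"])
b=eyes.snapshot("side")[:,:,::-1]
cv2.imwrite("pics/s8z.png",cv2.resize(b[140:270,240:370],None,fx=4.5,fy=4.5,interpolation=cv2.INTER_CUBIC))
E
```

```text
[-0.7488 -0.089   0.4334]
```

View pics/s8z.png

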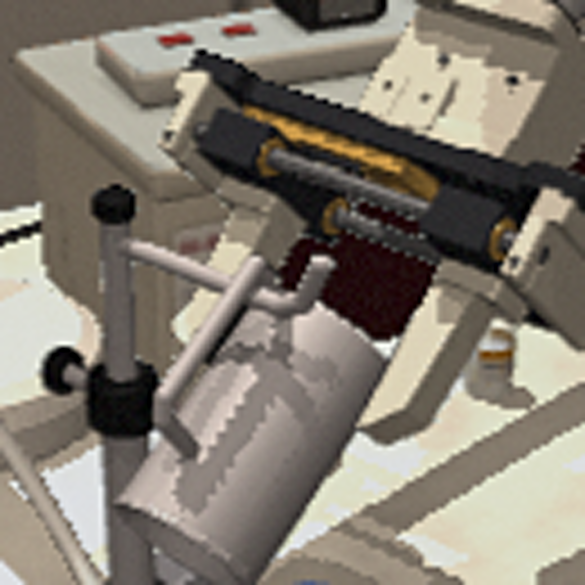

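Released. The jug hangs on the hook with its mouth sloping down, free of the fingers. Now I'll wait 1 s for it to settle, then retreat along the tool axis.

>>> play_rows(commands=[[[0,0,0,0,0,0,0.17],[0,0,0,0,0,0,0.17],[0,0,0,0,0,0,0.17],[0,0,0,0,0,0,0.17],[0,0,0,0,0,0,0.17],[0,0,0,0,0,0,0.17],[0,0,0,0,0,0,0.17],[0,0,0,0,0,0,0.17],[0,0,0,0,0,0,0.17],[0,0,0,0,0,0,0.17]]])

```text
time: 14.9
ee_pos: [0.4842, -0.2455, 0.2568]
tool_rot: [-1.943, -1.612, -0.805]
contact_force: [-0.3, -0.4, 0.2]
opening: 0.0761
```

```bash
python3 - <<'E'
from h import *
print(get_obs()["contact_force"])
b=eyes.snapshot("side")[:,:,::-1];c=eyes.snapshot("wrist")[:,:,::-1]
cv2.imwrite("pics/s9z.png",cv2.resize(b[140:270,240:370],None,fx=4.5,fy=4.5,interpolation=cv2.INTER_CUBIC))
cv2.imwrite("pics/w9.png",c)
E
```

```text
[-0.2732 -0.4426  0.1696]
```

View pics/s9z.png

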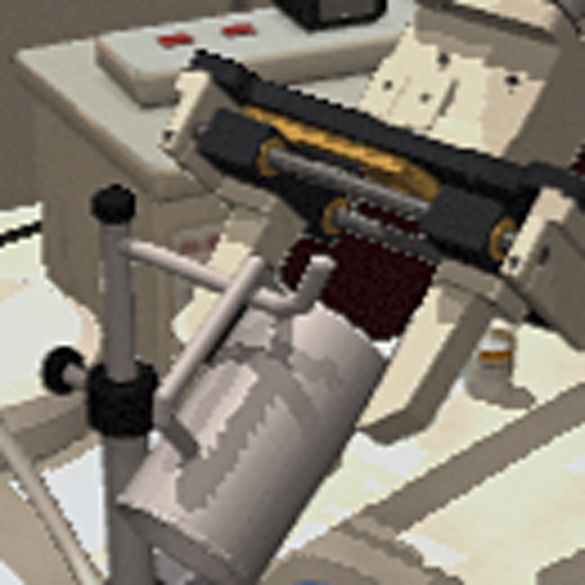

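View pics/w9.png

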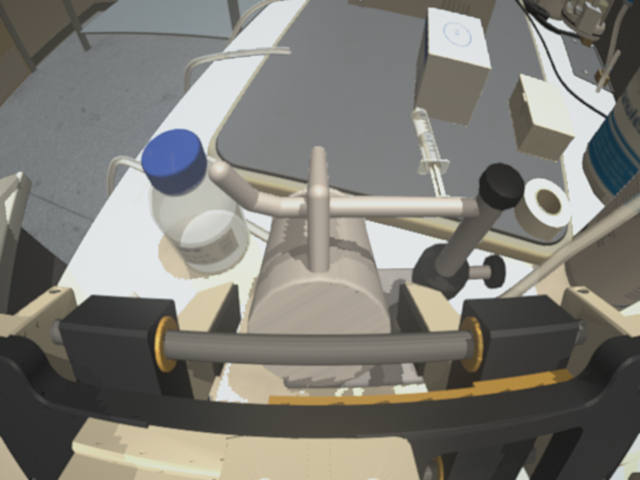

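>>> play_rows(commands=[[[0,0,0,0,0,-0.005,0.17],[0,0,0,0,0,-0.015,0.17],[0,0,0,0,0,-0.028,0.17],[0,0,0,0,0,-0.042,0.17],[0,0,0,0,0,-0.056,0.17],[0,0,0,0,0,-0.07,0.17],[0,0,0,0,0,-0.085,0.17],[0,0,0,0,0,-0.1,0.17],[0,0,0,0,0,-0.115,0.17],[0,0,0,0,0,-0.12,0.17]]])

```text
time: 16.0
ee_pos: [0.468, -0.3302, 0.3434]
tool_rot: [-1.946, -1.614, -0.806]
contact_force: [0.2, -0.8, -0.0]
opening: 0.076
```

>>> play_rows(commands=[[[0,0,0,0,0,0,0.17],[0,0,0,0,0,0,0.17],[0,0,0,0,0,0,0.17],[0,0,0,0,0,0,0.17],[0,0,0,0,0,0,0.17],[0,0,0,0,0,0,0.17],[0,0,0,0,0,0,0.17],[0,0,0,0,0,0,0.17],[0,0,0,0,0,0,0.17],[0,0,0,0,0,0,0.17]]])

```text
time: 17.0
ee_pos: [0.4683, -0.3287, 0.3418]
tool_rot: [-1.943, -1.612, -0.805]
contact_force: [0.2, -0.0, -0.2]
opening: 0.0763
```

```bash
python3 - <<'E'
from h import *
o=get_obs();print(o["contact_force"],o["ee_pos"])
b=eyes.snapshot("side")[:,:,::-1]
for i in range(4): a=eyes.snapshot("side")
a=a[:,:,::-1];c=eyes.snapshot("scene")[:,:,::-1]
print(cv2.absdiff(a,b)[170:300,240:370].mean(), cv2.absdiff(a,b)[170:300,240:370].max())
cv2.imwrite("pics/s10.png",cv2.resize(a[120:300,230:410],None,fx=3.3,fy=3.3,interpolation=cv2.INTER_CUBIC))
cv2.imwrite("pics/c10.png",c)
E
```

```text
[ 0.2093 -0.0487 -0.205 ] [ 0.4683 -0.3287  0.3418]
1.8403550295857989 21
```

View pics/s10.png

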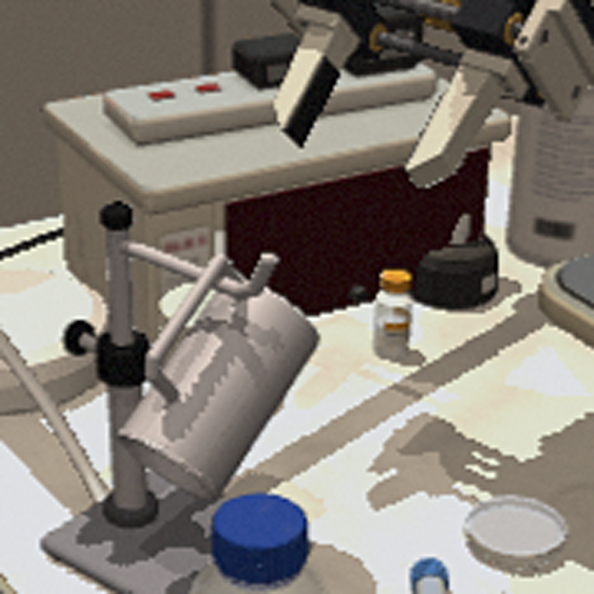

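View pics/c10.png

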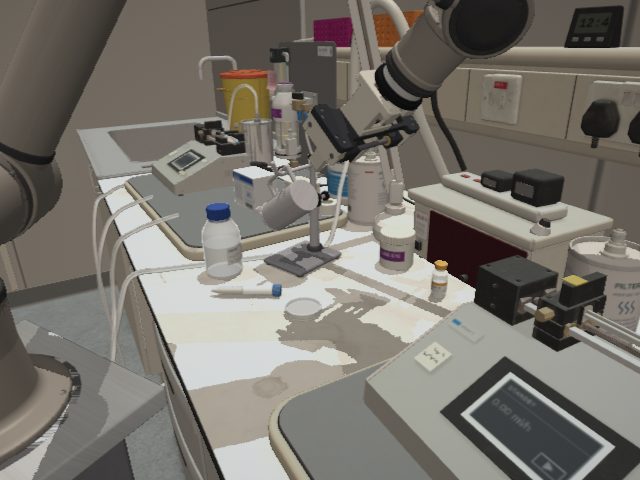

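The scene view shows the jug hanging still at (288,203), its mouth clearly sloping down. The bottle is upright at (222,240) and the gripper is clear of everything.

```bash
python3 -c "
from plant import ticket; print(ticket.job_done())"
```

```text
the job is handed in; nothing more can be done
None
```

The jug is hanging by its handle on the hook, mouth sloping down, and I handed the job in at about 17 s of the 58 s allowed.

**What I did:** I gripped the jug from above and turned its handle towards the hook, which I measured at about 0.182 m high. I threaded the handle over the hook and tilted the jug 45° in the grip. I lowered it until about 10 N showed it was resting on the hook, then opened the fingers partway and backed off.

**Last checks:**
- **Jug:** two side pictures 0.2 s apart differed only by noise, so it is still. In the scene view the mouth slopes roughly 30° down, judged by eye rather than measured.
- **Surroundings:** the bottle is upright and the gripper is clear, with no more than 0.3 N on the tool.
- **Disagreement:** the side camera put the jug about 10 mm off in y from the scene and wrist views. I used the wrist view for the jug and its handle. The hook came from the scene and side views together, and the wrist view agreed to a few mm.

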